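Clamp a lacquered rib under a cam strap

TASK

Clamp the black lacquered rib to its board without picking anything up: with the back of a finger, push the aluminium strap round over the rib until it meets its stop, and only then push the red cam lever all the way down. Leave the rib lying where it is in its cradle, and do not disturb the jar, the mallet or the cup.

Things in the scene. Friction and masses are not known exactly. Their poses are not given: they have to be found in the camera images.
- fixture: Plywood clamping board, 220 (x) x 360 (y) x 18 mm, screwed down. Origin: centre of its underside, at bench level; z up. A vertical steel stud (28 mm diameter) at x=0, y=-80 mm is the strap's pivot; on top of it, above the strap, the lever's clevis (36 x 26 mm, top 103 mm above the bench). The rib's cradle, four cleats with tops 32 mm above the bench, is at x=0, y=+85.
- strap (a joint): Turn of the strap about the stud, rad. 0 = closed, at its stop, pointing along the board's +y over the rib; grows counter-clockwise from above: at 1.57 it points along the board's -x, clear of the rib. Range 0 to 1.8, starts at 1.05 to 1.65. Stiff pivot, about 0.2 Nm (2 to 3 N pushed 95 mm out): it stays where it is left.
- bar: The aluminium strap: flat bar 30 mm wide, from its pivot (44 mm round boss) to its tip 190 mm away. Origin on the stud's axis, at bench level while the lever is up; +y points to the tip. Lever up: the bar lies 57 to 71 mm above the bench; lever down: 5 mm lower, pad on the rib. Push it on its long side, 60 to 120 mm from the pivot; when closed only the board (top at 18 mm) lies below there.
- pad (a point): Centre of the underside of the rubber pad (26 mm round, 6 mm thick) under the strap, 165 mm from the pivot; 51 mm above the bench, 5 mm above the rib's top, while the lever is up.
- lever (a joint): Turn of the cam lever, rad. 0 = fully raised, 49 deg above level; 0.85 = fully down, level, at its stop. Starts at 0 to 0.15; stiff (0.2 to 0.35 Nm), stays where left. Its level axis is parallel to the board's x, through x=0, y=-80 mm, 88 mm above the bench; the handle points to the board's -y. It does not turn with the strap.
- lever_grip (a point): Middle of the top face of the lever's red grip, 85 mm from the lever's axis. The grip is 24 mm wide, 60 long, 14 thick and ends 115 mm from the axis. Lever down: its top is 95 mm above the bench. It can be pressed straight down from above, 65 mm (level distance) from the axis.
- rib: Black lacquered wooden rib with ivory dots and bare wooden ends, slightly curved in plan, about 290 x 44 x 28 mm, loose in the cradle along the board's x. Origin: middle of its underside, 18 mm above the bench; its top is 46 mm above the bench.
- jar: Bystander: amber glass jar with red cap, 56 mm diameter, 65 mm tall, on the bench. Origin: centre of its base.
- mallet: Bystander: wooden mallet lying on the bench, 186 mm long, head 42 x 90 x 42 mm at its +x end. Origin: at bench level, under the handle, 54 mm from the head.
- cup: Bystander: white cup, 66 mm across, 70 mm tall, on the bench. Origin: centre of its base.

How it is judged:
On the way, in this order (a step that is already met when the one before it is completed fails the run):
1. the strap is swung over the rib, against its stop, with the lever still raised (value of joint strap below 0.07 rad and value of joint lever below 0.4 rad), for 0.2 s.
2. the cam lever is pushed fully down with the strap over the rib (value of joint strap below 0.07 rad and value of joint lever above 0.77 rad), for 0.2 s.
At the end, for the whole second after the job is handed in: The strap lies over the rib within 0.07 rad of its stop, the lever is down (0.77 rad or more), the pad presses on the rib with at least 1.5 N, and the rib is at rest within 12 mm of where it began (all of step 2 and contact force between bar and rib above 1.5 N and velocity of joint strap below 0.05 rad/s and distance of rib from where it was at the start of the episode below 0.012 m and linear speed of rib below 0.02 m/s); the robot touches nothing.
It fails at once if the lever is pushed down before the strap is over the rib (value of joint lever above 0.5 rad and value of joint strap above 0.15 rad).
It fails at once if the rib is lifted or shoved out of its place (distance of rib from where it was at the start of the episode above 0.015 m).
It fails at once if the jar is disturbed or lifted (distance of jar from where it was at the start of the episode above 0.02 m).
It fails at once if the mallet is disturbed or lifted (distance of mallet from where it was at the start of the episode above 0.02 m).
It fails at once if the cup is disturbed or lifted (distance of cup from where it was at the start of the episode above 0.02 m).
It also fails if it takes over 51 s, if anything falls off the work surface, if the arm or the gripper's body presses on something with over 40 N, if the wrist force passes 120 N, or if a joint passes its speed limit or range.

ROBOT

A 6-joint arm with a two-finger parallel gripper is mounted at the origin on the work surface. World frame = base frame: x ahead of the robot, y to its left, z up, the work surface at z = 0. Lengths are in m, angles in rad, forces in N, time in s.
With the tool pointing down it reaches from about 0.35 to 0.775 m from the base axis. Payload 7.3 kg.
Tool frame: the origin (TCP) lies midway between the tips of the shut fingers; the grasp point (between the pads) lies 19 mm behind it (robot.tcp_to_grasp is the distance from the TCP to the grasp point, in m); x points along the fingers, z is the direction in which the jaws open and shut, and the axes are right-handed (so a half turn about x gives the same grasp; the last joint's range is limited). The gripper opens to 92 mm and grips with 3 to 60 N. Pads are 19 mm wide; open, the fingers measure 130 mm over their backs; the gripper's body (75 mm by 190 mm) begins 47 mm behind the grasp point.
Start: joints at [1.047, 0.342, 1.524, -0, 1.275, -0.146], TCP at [0.194, 0.488, 0.227] pointing down, gripper open.
Joint ranges: [-2.53, 2.53], [-0.77, 2.02], [0.04, 2.7], [-1, 4.14], [0.28, 2.66], [-3.11, 3.11]. Speed limits (rad/s): [2.57, 2.57, 3.14, 3.14, 3.14, 3.14].

INTERFACE

Orientations are given as [roll, pitch, yaw] about the fixed x, y, z axes, in that order (R = Rz(yaw) Ry(pitch) Rx(roll)).
In Python, from cell import robot gives the robot as it stands.
- The arm moves only by the tool move_arm, never from a script. Its argument "deltas" is a list of rows, each an object with "dp": the shift along the tool's x, y, z in m, a list of three; "turn": the turn, a rotation vector about the tool's x, y, z in degrees, a list of three. A call has 1 to 10 rows; each row is the pose to reach, as a shift and turn from the pose commanded when the call began, along the tool's axes at that moment; what a row does not reach only later rows make up. A row lasts 1/10 s, in which the tool goes at most 50 mm and 8.59 degrees, less where a joint would pass 70% of its speed; a pose out of reach is approached as far as the arm can. A call with a gripper value outside its range is refused whole. "hand" is the finger opening in m, from 0 to 0.0918, set as the call begins (left out, the last holds). The fingers move at their own pace and stop on an object; "squeeze" is the grip in N (left out, the last holds). Time passes only in rows, so rows that repeat a pose let the fingers close. It gives the time, the measured TCP pose, the force and the opening at its end, in the units of the state.
- robot.observe(): the state, without advancing time (a new reading comes with each control period).
- robot.read_camera(name): name is "side" or "top" or "wrist"; returns (picture, depth): 420x560x3 uint8, red, green, blue; 420x560 float32, m along the optical axis (not along the pixel's ray), 0 where there is no reading.
- robot.camera_info(name): a dict with "fx", "fy", "cx", "cy" (pixels), "k1" (the pictures are not rectified: a ray, as slopes to the right and down, at radius r is drawn at 1 + k1 r^2 times it, then the intrinsics apply), "R" (3x3) and "t" (3): a world point X has camera coordinates R X + t. Camera axes: x right, y down, z forward; pixel columns grow to the right and rows downward; lengths in m; the calibration is good to about 2 mm. A picture is of the moment at which its call begins: read the wrist's pose just before it. camera_info takes no time and is no camera call; for the wrist camera it gives the pose at the moment of the call.
- robot.hand_in(): hands the job in, once; it reports no verdict.
The state is a dict: "time": time; "qpos": joint angles; "qvel": joint speeds; "joint_efforts": joint torques, N m; "tool_pos": TCP position; "tool_rot": TCP orientation; "contact_force": force on the tool from outside, world axes, zero at the start; "torque": the same for the moment, N m; "opening": finger opening in m.
Only numpy, scipy, OpenCV 4.12 (cv2) and the standard library are available. Lean on these libraries where they do the work, as an engineer would, in place of code of your own. Each camera call takes 0.05 s, during which the arm holds its last target.

## Working session

There is one attempt and no reset: what is moved stays moved. The work goes in short steps, Python scripts to look and compute and a tool call to move; the robot and the scene stay as the last step left them, time stands still between calls to the robot, and variables do not carry over. Pictures are saved under pics/ and viewed, and the job is handed in when it is done.

Besides the shell and the picture viewer there is one more tool, called after "Emit:" as name(argument=value, ...) on one line, values as JSON. move_arm: Moves the arm, as the interface text tells. Its arguments: {"type":"object","properties":{"deltas":{"type":"array"},"hand":{"type":"number"},"squeeze":{"type":"number"}},"required":["deltas"]}

```bash
mkdir -p pics; ls
python3 - <<'E'
from cell import robot
import cv2
s=robot.observe(); print(s)
for n in ("top","side","wrist"):
    ci=robot.camera_info(n); print(n,ci)
    p,d=robot.read_camera(n)
    cv2.imwrite(f"pics/{n}0.png",p[:,:,::-1])
    import numpy as np
    np.savez(f"{n}0.npz",p=p,d=d,**{k:np.array(v) for k,v in ci.items()})
E
```

```text
pics
{'time': 0.0, 'qpos': array([ 1.04698963e+00,  3.42698040e-01,  1.52501927e+00,  3.31882386e-06,
        1.27538810e+00, -1.45996379e-01]), 'qvel': array([-0.00068848,  0.00074801, -0.0008856 ,  0.00045401, -0.00113508,
        0.00045891]), 'joint_efforts': array([ 1.45356520e-03, -4.31243455e+01, -2.44226807e+01,  7.18191988e-02,
        5.57570206e-02, -1.26895316e-04]), 'tool_pos': array([0.19343693, 0.48762878, 0.22605698]), 'tool_rot': array([ 2.99349839,  1.56928357, -2.09670188]), 'contact_force': array([0.72713532, 0.02087749, 0.04267479]), 'torque': array([-0.03103972,  0.01573711,  0.04182497]), 'opening': 0.09228880964112439}
top {'fx': 459.849301862327, 'fy': 459.849301862327, 'cx': 283.2684016684613, 'cy': 214.47361304756527, 'k1': 0.05425339350143467, 'R': array([[-0.00202997, -0.99949173, -0.03181435],
       [-0.99756886,  0.00424015, -0.06955852],
       [ 0.06965806,  0.0315958 , -0.99707044]]), 't': array([0.06994366, 0.63848828, 1.18100847])}
side {'fx': 450.5713077450385, 'fy': 450.5713077450385, 'cx': 273.10367315942636, 'cy': 218.82083959077997, 'k1': -0.13637876107808042, 'R': array([[ 0.93092066, -0.36507892,  0.01020329],
       [-0.24977923, -0.65680104, -0.71149331],
       [ 0.26645274,  0.65979525, -0.70261879]]), 't': array([-0.58761364,  0.27592853,  0.96983258])}
wrist {'fx': 347.28616652316856, 'fy': 347.28616652316856, 'cx': 278.57581726332637, 'cy': 210.1206417105487, 'k1': -0.08852371491472405, 'R': array([[ 0.3681918 ,  0.92974772, -0.00199384],
       [ 0.88394499, -0.34938693,  0.31075719],
       [ 0.28822916, -0.11618069, -0.95048724]]), 't': array([-0.52412743, -0.0390436 ,  0.3910896 ])}
```

View pics/top0.png

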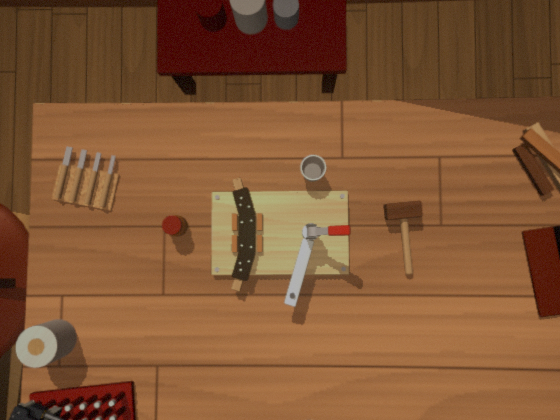

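View pics/side0.png

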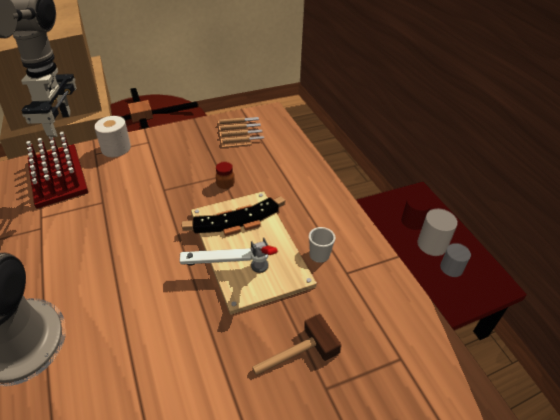

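```bash
cat > h.py <<'E'
import numpy as np,cv2
def load(n): return dict(np.load(n+".npz"))
def ray(c,u,v):
    x=(u-c['cx'])/c['fx'];y=(v-c['cy'])/c['fy'];rd=np.hypot(x,y);r=rd
    for _ in range(30): r=rd/(1+c['k1']*r*r)
    s=1/(1+c['k1']*r*r); return np.array([x*s,y*s,1.0])
def atz(c,u,v,z):
    d=c['R'].T@ray(c,u,v); o=-c['R'].T@c['t']; return o+d*(z-o[2])/d[2]
def atd(c,u,v):
    v0,u0=int(round(float(v))),int(round(float(u))); D=np.median(c['d'][v0-1:v0+2,u0-1:u0+2]); return c['R'].T@(ray(c,u,v)*D-c['t'])
def proj(c,X):
    q=c['R']@np.array(X)+c['t']; x,y=q[0]/q[2],q[1]/q[2]; k=1+c['k1']*(x*x+y*y)
    return c['fx']*x*k+c['cx'],c['fy']*y*k+c['cy']
E
python3 - <<'E'
from h import *
c=load("top0"); p=c['p'][:,:,::-1].copy()
crop=p[140:320,150:440]; cv2.imwrite("pics/topcrop.png",cv2.resize(crop,None,fx=2.75,fy=2.75,interpolation=cv2.INTER_CUBIC))
s=load("side0"); q=s['p'][:,:,::-1][150:330,160:360]; cv2.imwrite("pics/sidecrop.png",cv2.resize(q,None,fx=3.3,fy=3.3,interpolation=cv2.INTER_CUBIC))
E
```

```text
(no output)
```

View pics/topcrop.png

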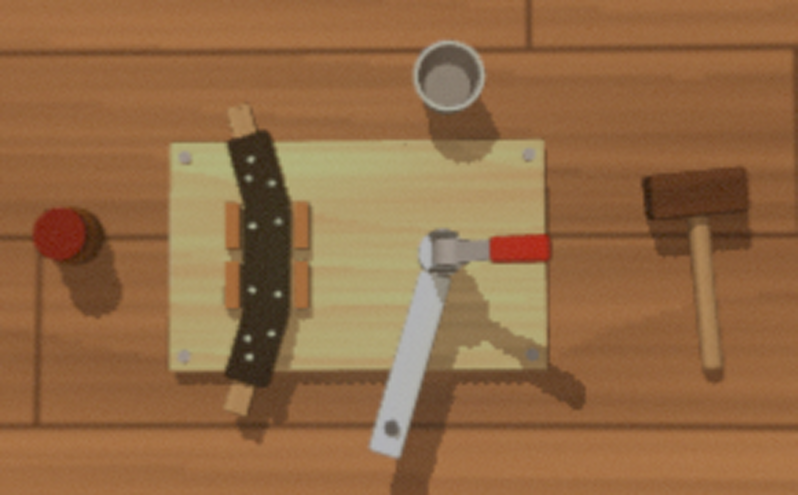

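View pics/sidecrop.png

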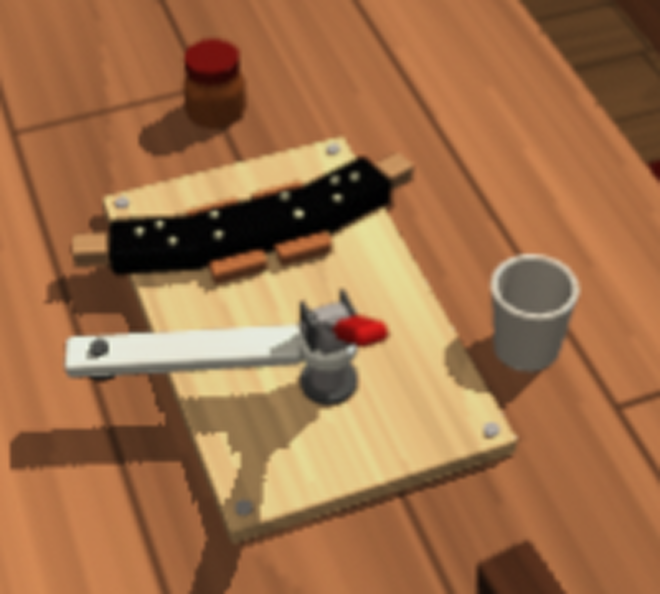

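```bash
cat > m.py <<'E'
from h import *
c=load("top0")
P=lambda a,b:((a+.5)/2.75+150-.5,(b+.5)/2.75+140-.5)
cor={k:atz(c,*P(*v),0.018) for k,v in dict(TL=(170,143),TR=(545,140),BR=(547,370),BL=(170,372)).items()}
for k,v in cor.items(): print(k,v.round(4))
print('len',[np.linalg.norm(cor[a]-cor[b]).round(4) for a,b in (('TL','TR'),('BL','BR'),('TL','BL'),('TR','BR'))])
C=sum(cor.values())/4
a=(cor['TL']-cor['TR']+cor['BL']-cor['BR'])[:2]; yaw=np.arctan2(a[1],a[0])-np.pi/2
R=np.array([[np.cos(yaw),-np.sin(yaw)],[np.sin(yaw),np.cos(yaw)]])
print('C',C,'yaw',yaw)
w=lambda x,y:C[:2]+R@[x,y]
print('stud',w(0,-.08))
tip=(atz(c,*P(371,449),.071)+atz(c,*P(400,458),.071))/2
print('tip',tip,'d',atd(c,*P(386,445)))
t=R.T@(tip[:2]-w(0,-.08)); print('tip rel',t,np.hypot(*t),'ang',np.arctan2(-t[0],t[1]))
for n,(q,z) in dict(gripend=((549,248),None),gripnear=((491,248),None),rib=((266,255),.046),jar=((60,235),.065),cup=((449,76),.07),malHead=((697,193),.042),malEnd=((712,370),.02)).items():
    X=atz(c,*P(*q),z) if z else atd(c,P(*q)[0]+(-3 if 'end' in n else 3),P(*q)[1]); print(n,X.round(4),'board',(R.T@(X[:2]-C[:2])).round(4), 'depth',atd(c,*P(*q)).round(3))
E
python3 m.py
```

```text
TL [0.7004 0.2582 0.018 ]
TR [ 0.7012 -0.1017  0.018 ]
BR [ 0.4832 -0.1009  0.018 ]
BL [0.4814 0.2561 0.018 ]
len [np.float64(0.3599), np.float64(0.357), np.float64(0.219), np.float64(0.218)]
C [0.59155744 0.07794435 0.018     ] yaw 0.003617887355677807
stud [ 0.59184687 -0.00205513]
tip [0.41173055 0.05056083 0.071     ] d [0.41906368 0.05010643 0.06927731]
tip rel [-0.17992479  0.05326725] 0.18764415912320845 ang 1.2829646515417452
gripend [ 0.5928 -0.081   0.1661] board [ 0.0007 -0.1589] depth [ 0.593 -0.088  0.164]
gripnear [ 0.594  -0.0487  0.1362] board [ 0.0019 -0.1267] depth [ 0.594 -0.042  0.13 ]
rib [0.5914 0.162  0.046 ] board [0.0001 0.0841] depth [0.591 0.162 0.047]
jar [0.6099 0.3502 0.065 ] board [0.0193 0.2722] depth [0.61  0.35  0.067]
cup [ 0.7546 -0.0089  0.07  ] board [ 0.1628 -0.0874] depth [ 0.766 -0.011  0.004]
malHead [ 0.6479 -0.2384  0.042 ] board [ 0.0552 -0.3166] depth [ 0.648 -0.238  0.044]
malEnd [ 0.4837 -0.2537  0.02  ] board [-0.109  -0.3312] depth [ 0.482 -0.259 -0.001]
```

```bash
cat >> h.py <<'E'
from scipy.spatial.transform import Rotation as Ro
def pose():
    from cell import robot
    s=robot.observe(); return s,np.array(s['tool_pos']),Ro.from_euler('xyz',s['tool_rot'])
# target: tool x down, tool z at azimuth az (deg)
def tgt(az):
    a=np.radians(az); x=np.array([0,0,-1.]); z=np.array([np.cos(a),np.sin(a),0]); return Ro.from_matrix(np.c_[x,np.cross(z,x),z])
S=np.array([.592,-.002])
def contact(ang,r=.09,off=.034):
    d=np.array([-np.sin(ang),np.cos(ang)]); n=np.array([np.cos(ang),np.sin(ang)]); return S+r*d-off*n
def delta(p0,R0,p,R): return R0.inv().apply(np.array(p)-p0).round(4), np.degrees((R0.inv()*R).as_rotvec()).round(2)
E
python3 - <<'E'
from h import *
s,p,R=pose(); print(R.as_matrix().round(3)); z=R.as_matrix()[:,2]; print(np.degrees(np.arctan2(z[1],z[0])))
c=contact(1.28,off=.034+.03); print(c)
for az in (73.5,-106.5): print(delta(p,R,[*c,.226],tgt(az)))
E
```

```text
[[-0.001 -0.929  0.369]
 [-0.001  0.369  0.929]
 [-1.     0.    -0.001]]
68.35565150022836
[ 0.4874288  -0.03750865]
(array([ 0.0006, -0.467 , -0.3798]), array([-5.14, -0.07, -0.01]))
(array([ 0.0006, -0.467 , -0.3798]), array([ 1.7486e+02, -2.0000e-02,  1.0000e-01]))
```

Emit:
move_arm(deltas=[{"dp": [0,-0.02,-0.016],"turn": [0,0,0]},{"dp": [0,-0.045,-0.037],"turn": [0,0,0]},{"dp": [0,-0.075,-0.06],"turn": [-1,0,0]},{"dp": [0,-0.105,-0.085],"turn": [-1,0,0]},{"dp": [0,-0.135,-0.11],"turn": [-2,0,0]},{"dp": [0,-0.165,-0.134],"turn": [-2,0,0]},{"dp": [0,-0.195,-0.158],"turn": [-3,0,0]},{"dp": [0,-0.225,-0.183],"turn": [-3,0,0]},{"dp": [0,-0.255,-0.207],"turn": [-4,0,0]},{"dp": [0,-0.285,-0.232],"turn": [-5.14,0,0]}], hand=0, squeeze=10)

```text
time: 1.15
tool_pos: [0.3734, 0.1658, 0.2267]
tool_rot: [-0.201, 1.571, 1.082]
contact_force: [0.2, 1.1, 0.1]
opening: 0.0165
```

Run:
```python
from h import *
s,p,R=pose(); print(s['time'],p,s['opening'])
c=contact(1.28,off=.034+.03); print(delta(p,R,[*c,.226],tgt(73.5)))
```

```text
1.15 [0.37339382 0.16578929 0.2267076 ] 0.016454465820060663
(array([ 0.0007, -0.167 , -0.1627]), array([0.04, 0.01, 0.  ]))
```

Emit:
move_arm(deltas=[{"dp": [0,-0.025,-0.025]},{"dp": [0,-0.055,-0.053]},{"dp": [0,-0.085,-0.082]},{"dp": [0,-0.115,-0.111]},{"dp": [0,-0.145,-0.14]},{"dp": [0,-0.16,-0.155]},{"dp": [0,-0.167,-0.163]},{"dp": [0,-0.167,-0.163]},{"dp": [0,-0.167,-0.163]}])

```text
invalid input
```

Run:
```python
from h import *
from cell import robot
s,p,R=pose(); print(s['time'],p,s['opening'])
c=contact(1.28,off=.034+.03); print(c,delta(p,R,[*c,.042],tgt(73.5)))
for n in('wrist','side'):
  ci=robot.camera_info(n); im,d=robot.read_camera(n); cv2.imwrite(f"pics/{n}1.png",im[:,:,::-1])
```

```text
1.15 [0.37339382 0.16578929 0.2267076 ] 0.016454465820060663
[ 0.4874288  -0.03750865] (array([ 0.1847, -0.167 , -0.1627]), array([0.04, 0.01, 0.  ]))
```

View pics/wrist1.png

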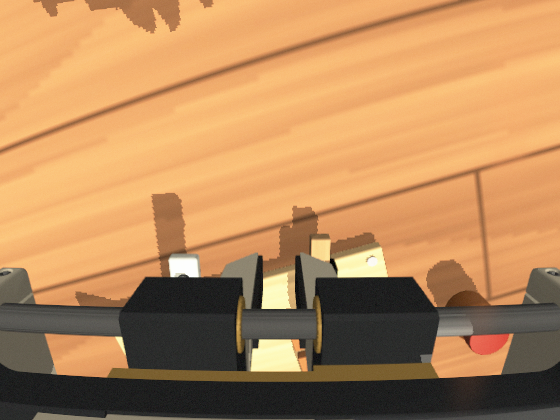

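View pics/side1.png

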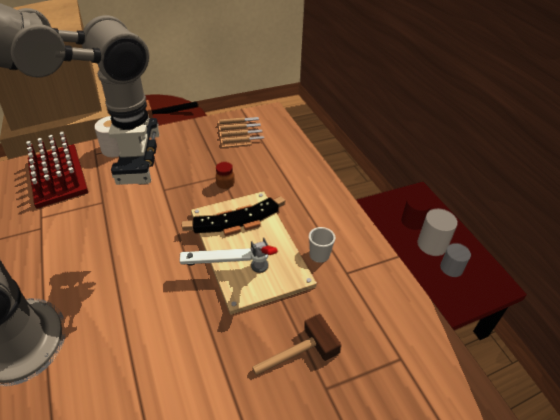

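The wrist view shows the fingers closing, the strap tip at about (183,268) and the jar at (475,325). In the side view the arm is clear, behind the jar. The move was refused because rows need "turn", so I'm resending it.

Emit:
move_arm(deltas=[{"dp": [0,-0.025,-0.025],"turn": [0,0,0]},{"dp": [0,-0.055,-0.053],"turn": [0,0,0]},{"dp": [0,-0.085,-0.082],"turn": [0,0,0]},{"dp": [0,-0.115,-0.111],"turn": [0,0,0]},{"dp": [0,-0.145,-0.14],"turn": [0,0,0]},{"dp": [0,-0.16,-0.155],"turn": [0,0,0]},{"dp": [0,-0.167,-0.163],"turn": [0,0,0]},{"dp": [0,-0.167,-0.163],"turn": [0,0,0]},{"dp": [0,-0.167,-0.163],"turn": [0,0,0]}])

```text
time: 2.15
tool_pos: [0.4862, -0.0353, 0.2265]
tool_rot: [1.12, 1.57, 2.403]
contact_force: [-1.0, -0.2, 0.2]
opening: 0.0006
```

Run:
```python
from h import *
from cell import robot
s,p,R=pose(); print(s['time'],p,s['opening'])
c=contact(1.28,off=.034+.03); print(c,delta(p,R,[*c,.042],tgt(73.5)))
for n in('top',):
  ci=robot.camera_info(n); im,d=robot.read_camera(n); cv2.imwrite(f"pics/{n}1.png",im[:,:,::-1])
```

```text
2.15 [ 0.48615431 -0.03530971  0.2265281 ] 0.0005992992752939138
[ 0.4874288  -0.03750865] (array([ 0.1845, -0.002 , -0.0018]), array([ 0.02,  0.03, -0.06]))
```

View pics/top1.png

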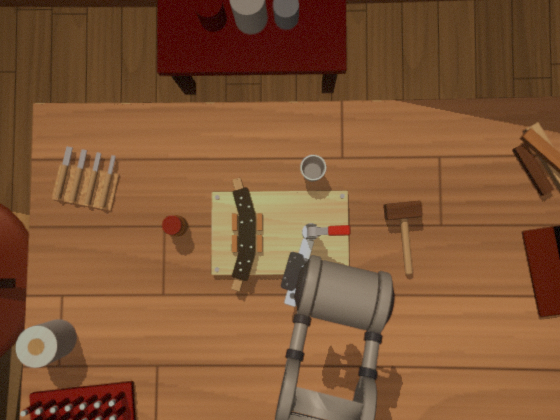

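Emit:
move_arm(deltas=[{"dp": [0.02,-0.002,-0.002],"turn": [0,0,0]},{"dp": [0.05,-0.002,-0.002],"turn": [0,0,0]},{"dp": [0.08,-0.002,-0.002],"turn": [0,0,0]},{"dp": [0.11,-0.002,-0.002],"turn": [0,0,0]},{"dp": [0.14,-0.002,-0.002],"turn": [0,0,0]},{"dp": [0.165,-0.002,-0.002],"turn": [0,0,0]},{"dp": [0.18,-0.002,-0.002],"turn": [0,0,0]},{"dp": [0.1845,-0.002,-0.002],"turn": [0,0,0]},{"dp": [0.1845,-0.002,-0.002],"turn": [0,0,0]}])

```text
time: 3.1
tool_pos: [0.4878, -0.0381, 0.0422]
tool_rot: [1.412, 1.57, 2.696]
contact_force: [-0.2, 0.7, 0.7]
opening: 0.0006
```

```bash
cat > plan.py <<'E'
import sys
from h import *
# args: list of strap angles ; off
s,p,R=pose(); print(s['time'],p,s['contact_force'],s['opening'])
off=float(sys.argv[1])
for a in map(float,sys.argv[2:]):
    c=contact(a,off=off); dp,t=delta(p,R,[*c,.042],tgt(np.degrees(a))); print(a,dp.round(3),t.round(1))
E
python3 plan.py .034 1.28 1.2 1.12 1.04 .96 .88 .8 .72 .64 .56
```

```text
3.1 [ 0.48778455 -0.03808482  0.04218408] [-0.23956381  0.72455399  0.65228615] 0.0006345026966146096
1.28 [0.   0.   0.03] [ 0.2  0.  -0. ]
1.2 [0.    0.003 0.038] [ 4.8  0.  -0. ]
1.12 [0.    0.005 0.045] [ 9.4  0.  -0. ]
1.04 [0.    0.006 0.053] [14.  0. -0.]
0.96 [0.    0.006 0.06 ] [18.6 -0.  -0. ]
0.88 [0.    0.006 0.068] [23.1 -0.  -0. ]
0.8 [0.    0.006 0.076] [27.7 -0.  -0. ]
0.72 [0.    0.004 0.084] [32.3 -0.  -0. ]
0.64 [0.    0.003 0.091] [36.9 -0.  -0. ]
0.56 [0.    0.    0.098] [41.5 -0.  -0. ]
```

Emit:
move_arm(deltas=[{"dp": [0,0,0.01],"turn": [0,0,0]},{"dp": [0,0,0.02],"turn": [0,0,0]},{"dp": [0,0,0.026],"turn": [0,0,0]},{"dp": [0,0,0.03],"turn": [0,0,0]},{"dp": [0,0.002,0.034],"turn": [2.5,0,0]},{"dp": [0,0.003,0.038],"turn": [4.8,0,0]},{"dp": [0,0.004,0.042],"turn": [7,0,0]},{"dp": [0,0.005,0.045],"turn": [9.4,0,0]}])

```text
time: 3.9
tool_pos: [0.4965, 0.0056, 0.0425]
tool_rot: [-1.735, 1.57, -0.618]
contact_force: [0.2, -2.7, 1.2]
opening: 0.0006
```

```bash
python3 plan.py .034  1.12 1.04 .96 .88 .8 .72 .64 .56 .48 .4
python3 - <<'E'
from cell import robot
import cv2
for n in('top','side'):
  im,d=robot.read_camera(n); cv2.imwrite(f"pics/{n}2.png",im[:,:,::-1])
E
```

```text
3.9 [0.49648889 0.00561152 0.04251723] [ 0.16132118 -2.73679578  1.2017598 ] 0.0005870066231615791
1.12 [0.    0.001 0.001] [-0.2 -0.   0.1]
1.04 [0.    0.003 0.008] [ 4.4 -0.   0.1]
0.96 [0.    0.005 0.016] [ 9.  -0.   0.1]
0.88 [0.    0.006 0.023] [13.6 -0.   0.1]
0.8 [0.    0.007 0.031] [18.2 -0.   0.1]
0.72 [0.    0.007 0.038] [22.8  0.   0.1]
0.64 [0.    0.006 0.046] [27.4  0.   0.1]
0.56 [0.    0.005 0.054] [31.9  0.   0.1]
0.48 [0.    0.003 0.061] [36.5  0.   0.1]
0.4 [0.    0.001 0.068] [41.1  0.   0.1]
```

View pics/side2.png

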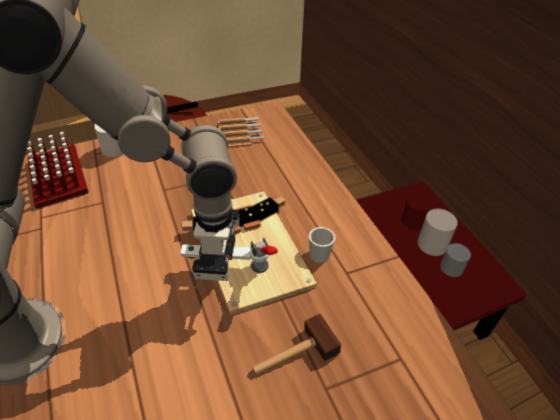

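View pics/top2.png

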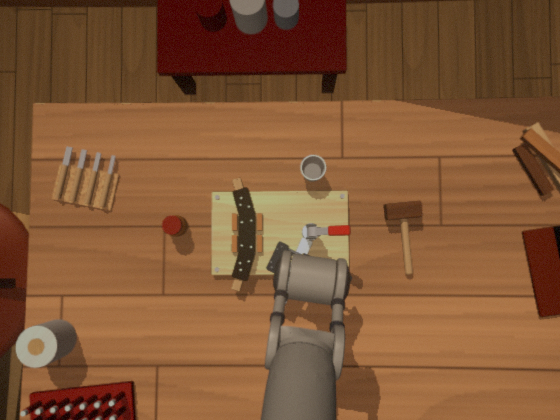

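The finger is pushing the strap with about 2.7 N. The tip is at (190,250) in the side view and already swinging, and the bystanders haven't moved. I'll continue.

Emit:
move_arm(deltas=[{"dp": [0,0.002,0.004],"turn": [2,0,0]},{"dp": [0,0.003,0.008],"turn": [4.4,0,0]},{"dp": [0,0.005,0.016],"turn": [9,0,0]},{"dp": [0,0.006,0.023],"turn": [13.6,0,0]},{"dp": [0,0.007,0.031],"turn": [18.2,0,0]},{"dp": [0,0.007,0.038],"turn": [22.8,0,0]},{"dp": [0,0.006,0.046],"turn": [27.4,0,0]},{"dp": [0,0.005,0.054],"turn": [31.9,0,0]},{"dp": [0,0.004,0.058],"turn": [34.2,0,0]},{"dp": [0,0.003,0.061],"turn": [36.5,0,0]}])

```text
time: 5.0
tool_pos: [0.5193, 0.0622, 0.0422]
tool_rot: [2.56, 1.569, 3.042]
contact_force: [-2.7, 0.9, 2.4]
opening: 0.0007
```

```bash
python3 plan.py .034  .48 .42 .36 .3 .24 .18 .12 .08 .04 .0
python3 - <<'E'
from cell import robot
import cv2
for n in('side',):
  im,d=robot.read_camera(n); cv2.imwrite(f"pics/{n}3.png",cv2.resize(im[130:340,130:390,::-1],None,fx=2.8,fy=2.8))
E
```

```text
5.0 [0.51933976 0.0621643  0.04215137] [-2.68368277  0.87595865  2.39059025] 0.000669762583968404
0.48 [ 0.    -0.     0.001] [ 0.1 -0.1 -0.1]
0.42 [0.    0.001 0.006] [ 3.5 -0.1 -0.1]
0.36 [0.    0.003 0.012] [ 7.  -0.1 -0. ]
0.3 [0.    0.004 0.018] [10.4 -0.1 -0. ]
0.24 [0.    0.005 0.023] [13.8 -0.1 -0. ]
0.18 [0.    0.006 0.029] [17.3 -0.1 -0. ]
0.12 [0.    0.006 0.035] [20.7 -0.1 -0. ]
0.08 [0.    0.006 0.039] [23.  -0.1 -0. ]
0.04 [0.    0.005 0.042] [25.3 -0.1 -0. ]
0.0 [0.    0.005 0.046] [27.6 -0.1 -0. ]
```

View pics/side3.png

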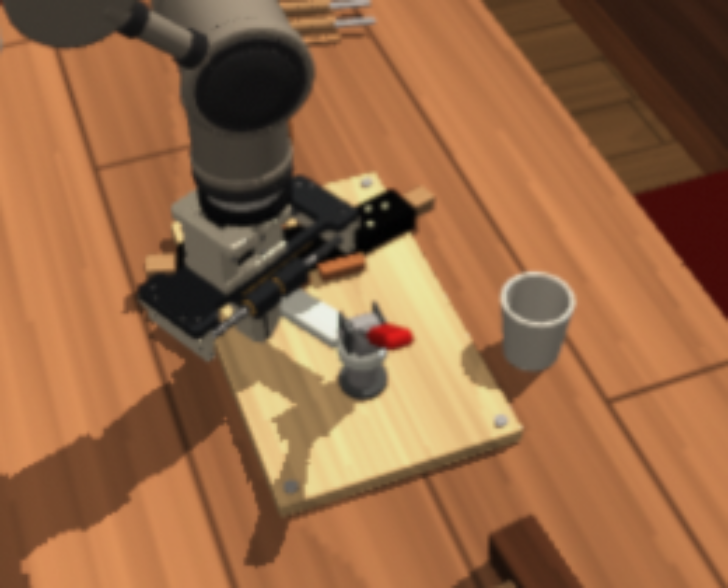

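Emit:
move_arm(deltas=[{"dp": [0,0.001,0.006],"turn": [3.5,0,0]},{"dp": [0,0.003,0.012],"turn": [7,0,0]},{"dp": [0,0.004,0.018],"turn": [10.4,0,0]},{"dp": [0,0.005,0.023],"turn": [13.8,0,0]},{"dp": [0,0.006,0.029],"turn": [17.3,0,0]},{"dp": [0,0.006,0.032],"turn": [19,0,0]},{"dp": [0,0.006,0.035],"turn": [20.7,0,0]},{"dp": [0,0.006,0.037],"turn": [22,0,0]},{"dp": [0,0.006,0.039],"turn": [23,0,0]},{"dp": [0,0.006,0.039],"turn": [23,0,0]}])

```text
time: 6.05
tool_pos: [0.5517, 0.0853, 0.0421]
tool_rot: [2.69, 1.57, 2.771]
contact_force: [-1.8, 0.5, -1.2]
opening: 0.0007
```

```bash
python3 plan.py .034  .08 .06 .04 .02 .0 -.02 -.04
```

```text
6.05 [0.55172336 0.08530656 0.04207533] [-1.80772582  0.45599014 -1.24243009] 0.0007299395193962795
0.08 [ 0.    -0.    -0.001] [ 0. -0. -0.]
0.06 [0.    0.    0.001] [ 1.2 -0.  -0. ]
0.04 [0.    0.001 0.003] [ 2.3 -0.  -0. ]
0.02 [0.    0.002 0.005] [ 3.5 -0.  -0. ]
0.0 [0.    0.002 0.006] [ 4.6 -0.  -0. ]
-0.02 [0.    0.003 0.008] [ 5.8 -0.  -0. ]
-0.04 [0.    0.003 0.01 ] [ 6.9 -0.  -0. ]
```

Now I'll creep toward the stop and watch the force.

Emit:
move_arm(deltas=[{"dp": [0,0,0.002],"turn": [1.2,0,0]},{"dp": [0,0.001,0.003],"turn": [2.3,0,0]},{"dp": [0,0.001,0.004],"turn": [3.5,0,0]},{"dp": [0,0.001,0.005],"turn": [4.6,0,0]},{"dp": [0,0.001,0.005],"turn": [4.6,0,0]}])

```text
time: 6.55
tool_pos: [0.557, 0.0866, 0.0423]
tool_rot: [0.449, 1.57, 0.448]
contact_force: [-0.9, 1.9, -1.1]
opening: 0.0005
```

Emit:
move_arm(deltas=[{"dp": [0,0,0.001],"turn": [0,0,0]},{"dp": [0,0,0.002],"turn": [0,0,0]},{"dp": [0,0,0.002],"turn": [0,0,0]}])

```text
time: 6.85
tool_pos: [0.559, 0.0866, 0.0423]
tool_rot: [0.232, 1.57, 0.232]
contact_force: [-2.5, 1.2, 0.5]
opening: 0.0004
```

```bash
python3 plan.py .034   .0
python3 - <<'E'
from cell import robot
import cv2
im,d=robot.read_camera('side'); cv2.imwrite("pics/side4.png",cv2.resize(im[130:340,130:390,::-1],None,fx=2.8,fy=2.8))
im,d=robot.read_camera('top'); cv2.imwrite("pics/top4.png",cv2.resize(im[140:320,150:440,::-1],None,fx=2.75,fy=2.75))
E
```

```text
6.85 [0.55897934 0.08659014 0.04228218] [-2.48008697  1.18022674  0.4993246 ] 0.00041610323527851105
0.0 [ 0.     0.001 -0.001] [ 0.  0. -0.]
```

View pics/side4.png

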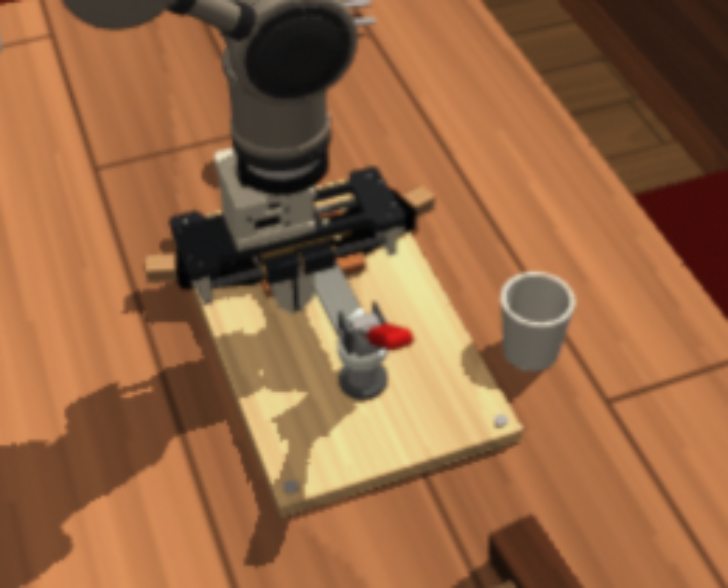

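View pics/top4.png

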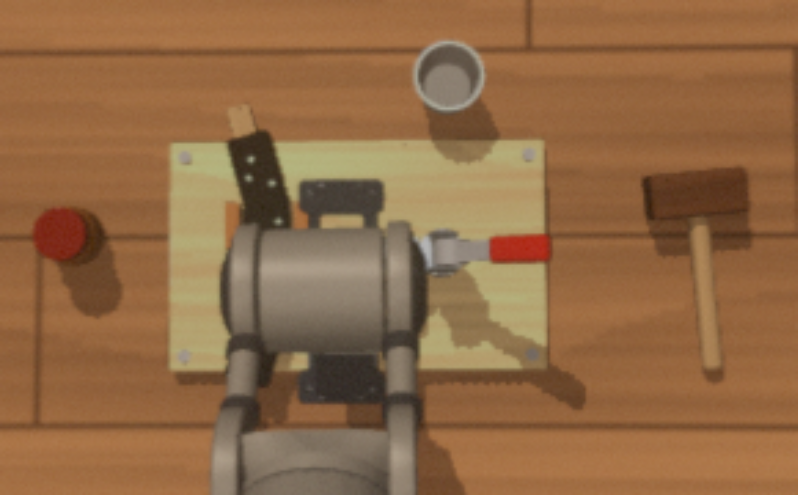

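Emit:
move_arm(deltas=[{"dp": [0,0,0.001],"turn": [0,0,0]},{"dp": [0,0,0.002],"turn": [0,0,0]},{"dp": [0,0,0.002],"turn": [0,0,0]}])

```text
time: 7.25
tool_pos: [0.5609, 0.0866, 0.0422]
tool_rot: [1.264, 1.571, 1.264]
contact_force: [-2.3, 2.8, 0.0]
opening: 0.0002
```

Emit:
move_arm(deltas=[{"dp": [0,0,0.001],"turn": [0,0,0]},{"dp": [0,0,0.001],"turn": [0,0,0]}])

```text
time: 7.45
tool_pos: [0.5612, 0.0867, 0.0421]
tool_rot: [3.005, 1.569, 3.005]
contact_force: [-5.0, 2.0, 2.1]
opening: 0.0003
```

Emit:
move_arm(deltas=[{"dp": [0,0,0.001],"turn": [0,0,0]},{"dp": [0,0,0.001],"turn": [0,0,0]}])

```text
time: 7.65
tool_pos: [0.5614, 0.0868, 0.0421]
tool_rot: [3.054, 1.568, 3.054]
contact_force: [-6.9, 2.1, 3.4]
opening: 0.0003
```

Emit:
move_arm(deltas=[{"dp": [0,0,0.001],"turn": [0,0,0]},{"dp": [0,0,0.001],"turn": [0,0,0]}])

```text
time: 7.85
tool_pos: [0.5616, 0.0868, 0.042]
tool_rot: [3.081, 1.566, 3.081]
contact_force: [-9.0, 3.7, 5.1]
opening: 0.0006
```

The force climbs with no motion, so the strap is on its stop. Next I'll back off, rise and check.

Emit:
move_arm(deltas=[{"dp": [0,0,-0.005],"turn": [0,0,0]},{"dp": [0,0,-0.02],"turn": [0,0,0]},{"dp": [0,0,-0.035],"turn": [0,0,0]},{"dp": [-0.03,0,-0.04],"turn": [0,0,0]},{"dp": [-0.07,0,-0.05],"turn": [0,0,0]},{"dp": [-0.11,0,-0.07],"turn": [0,0,0]},{"dp": [-0.15,0,-0.1],"turn": [0,0,0]},{"dp": [-0.18,0,-0.13],"turn": [0,0,0]},{"dp": [-0.2,0,-0.15],"turn": [0,0,0]},{"dp": [-0.2,0,-0.15],"turn": [0,0,0]}])

```text
time: 8.85
tool_pos: [0.4141, 0.0864, 0.2455]
tool_rot: [-0.022, 1.563, -0.022]
contact_force: [0.4, 1.0, -0.6]
opening: 0.0007
```

Run:
```python
from h import *
from cell import robot
s,p,R=pose(); print(s['time'],p)
print(delta(p,R,[.592,-.062,.21],tgt(0)))
ci=robot.camera_info('top'); im,d=robot.read_camera('top'); np.savez("top5.npz",p=im,d=d,**{k:np.array(v) for k,v in ci.items()}); cv2.imwrite("pics/top5.png",cv2.resize(im[140:320,150:440,::-1],None,fx=2.75,fy=2.75,interpolation=cv2.INTER_CUBIC))
```

```text
8.85 [0.41405605 0.08644346 0.24546671]
(array([ 0.0369, -0.1484,  0.1777]), array([0.  , 0.45, 0.01]))
```

View pics/top5.png

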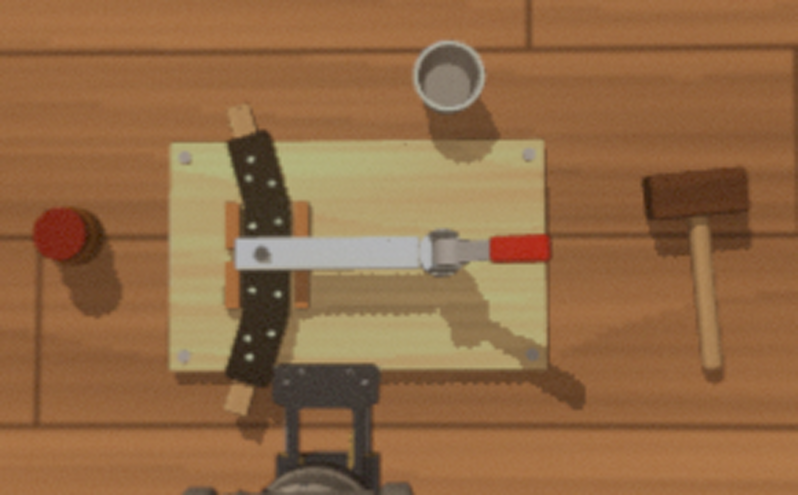

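The strap now lies along the board's +y over the rib: tip at (237,254), boss at (440,252). The rib, cup, jar and mallet pixels haven't changed, and the lever grip is still raised at (520,248). Now over to above the lever.

Emit:
move_arm(deltas=[{"dp": [0,-0.02,0.024],"turn": [0,0.4,0]},{"dp": [0,-0.045,0.054],"turn": [0,0.4,0]},{"dp": [0,-0.07,0.084],"turn": [0,0.4,0]},{"dp": [0,-0.095,0.114],"turn": [0,0.4,0]},{"dp": [0,-0.12,0.144],"turn": [0,0.4,0]},{"dp": [0,-0.14,0.168],"turn": [0,0.4,0]},{"dp": [0.01,-0.148,0.178],"turn": [0,0.4,0]},{"dp": [0.025,-0.148,0.178],"turn": [0,0.4,0]},{"dp": [0.035,-0.148,0.178],"turn": [0,0.4,0]},{"dp": [0.035,-0.148,0.178],"turn": [0,0.4,0]}])

```text
time: 9.9
tool_pos: [0.5905, -0.0608, 0.2043]
tool_rot: [3.037, 1.559, 3.038]
contact_force: [-0.3, -1.6, 0.6]
opening: 0.0004
```

Run:
```python
from h import *
from cell import robot
s,p,R=pose(); print(s['time'],p,s['contact_force'])
print(delta(p,R,[.592,-.062,.095],tgt(0)))
im,d=robot.read_camera('side');cv2.imwrite("pics/side6.png",cv2.resize(im[130:340,130:390,::-1],None,fx=2.8,fy=2.8))
```

```text
9.9 [ 0.59051278 -0.06082833  0.20433044] [-0.25645157 -1.61184696  0.5824822 ]
(array([ 0.1093, -0.0013,  0.0028]), array([ 0.01, -0.67, -0.07]))
```

View pics/side6.png

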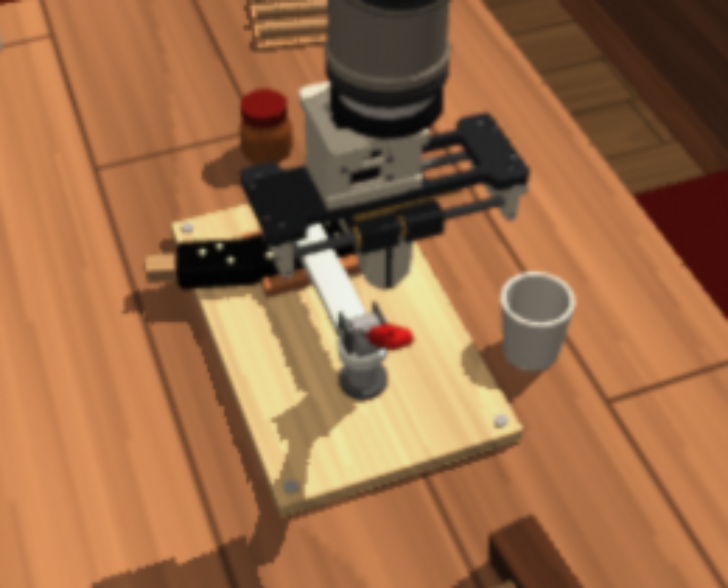

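Emit:
move_arm(deltas=[{"dp": [0.006,-0.001,0.002],"turn": [0,-0.7,0]},{"dp": [0.012,-0.001,0.002],"turn": [0,-0.7,0]},{"dp": [0.018,-0.001,0.002],"turn": [0,-0.7,0]},{"dp": [0.024,-0.001,0.002],"turn": [0,-0.7,0]},{"dp": [0.03,-0.001,0.002],"turn": [0,-0.7,0]},{"dp": [0.036,-0.001,0.002],"turn": [0,-0.7,0]},{"dp": [0.042,-0.001,0.002],"turn": [0,-0.7,0]},{"dp": [0.048,-0.001,0.002],"turn": [0,-0.7,0]},{"dp": [0.054,-0.001,0.002],"turn": [0,-0.7,0]},{"dp": [0.06,-0.001,0.002],"turn": [0,-0.7,0]}])

```text
time: 10.95
tool_pos: [0.5936, -0.0625, 0.147]
tool_rot: [-0.02, 1.565, -0.02]
contact_force: [-0.8, -0.3, 2.5]
opening: 0.0005
```

Run:
```python
from h import *
from cell import robot
s,p,R=pose(); print(s['time'],p,s['contact_force'])
print(delta(p,R,[.592,-.062,.095],tgt(0)))
im,d=robot.read_camera('side');cv2.imwrite("pics/side7.png",cv2.resize(im[130:340,130:390,::-1],None,fx=2.8,fy=2.8))
```

```text
10.95 [ 0.59357914 -0.06253538  0.14704902] [-0.81296584 -0.31515785  2.46284651]
(array([ 0.052 ,  0.0005, -0.0019]), array([-0.01,  0.35,  0.01]))
```

View pics/side7.png

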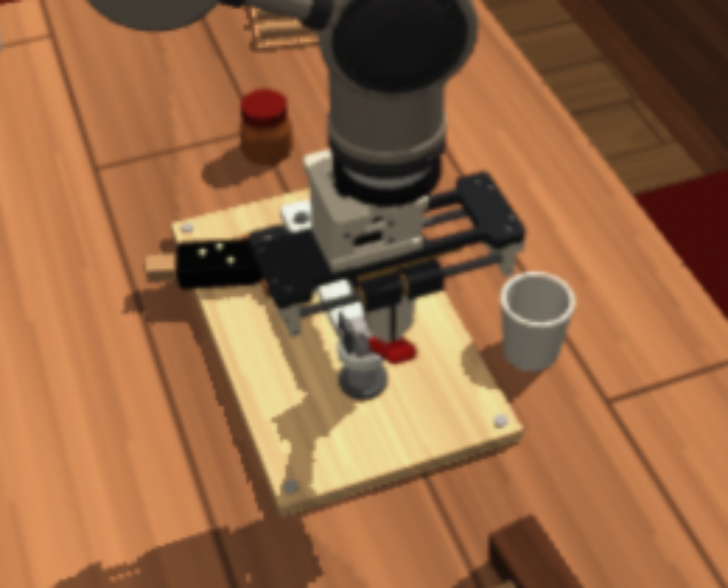

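The grip has tipped down from (390,335) to (393,350) under the finger with about 2.5 N. I'll keep pressing.

Emit:
move_arm(deltas=[{"dp": [0.005,0,-0.001],"turn": [0,0.3,0]},{"dp": [0.01,0,-0.002],"turn": [0,0.3,0]},{"dp": [0.015,0,-0.002],"turn": [0,0.3,0]},{"dp": [0.02,0,-0.002],"turn": [0,0.3,0]},{"dp": [0.025,0,-0.002],"turn": [0,0.3,0]},{"dp": [0.03,0,-0.002],"turn": [0,0.3,0]},{"dp": [0.035,0,-0.002],"turn": [0,0.3,0]},{"dp": [0.04,0,-0.002],"turn": [0,0.3,0]},{"dp": [0.044,0,-0.002],"turn": [0,0.3,0]},{"dp": [0.046,0,-0.002],"turn": [0,0.3,0]}])

```text
time: 12.0
tool_pos: [0.5915, -0.0626, 0.1007]
tool_rot: [-3.11, 1.571, -3.111]
contact_force: [0.5, -2.0, 3.3]
opening: 0.0003
```

Emit:
move_arm(deltas=[{"dp": [0.002,0,0],"turn": [0,0,0]},{"dp": [0.004,0,0],"turn": [0,0,0]},{"dp": [0.004,0,0],"turn": [0,0,0]}])

```text
time: 12.3
tool_pos: [0.5915, -0.0624, 0.097]
tool_rot: [1.917, 1.571, 1.917]
contact_force: [0.1, 0.5, 1.5]
opening: 0.0005
```

Emit:
move_arm(deltas=[{"dp": [0.001,0,0],"turn": [0,0,0]},{"dp": [0.002,0,0],"turn": [0,0,0]},{"dp": [0.002,0,0],"turn": [0,0,0]}])

```text
time: 12.6
tool_pos: [0.5915, -0.0625, 0.0952]
tool_rot: [-0.12, 1.571, -0.121]
contact_force: [-0.3, -2.0, 2.4]
opening: 0.0006
```

Emit:
move_arm(deltas=[{"dp": [0.001,0,0],"turn": [0,0,0]},{"dp": [0.002,0,0],"turn": [0,0,0]}])

```text
time: 12.8
tool_pos: [0.5917, -0.0625, 0.0949]
tool_rot: [-0.305, 1.57, -0.305]
contact_force: [-6.1, -1.8, 20.4]
opening: 0.0001
```

The stop was met at z = 95 mm, exactly as specified, with a 20 N rise. I'll lift off and check.

Emit:
move_arm(deltas=[{"dp": [-0.001,0,0],"turn": [0,0,0]},{"dp": [-0.001,0,0],"turn": [0,0,0]},{"dp": [-0.01,0,0],"turn": [0,0,0]},{"dp": [-0.04,0,0],"turn": [0,0,0]},{"dp": [-0.08,0,0],"turn": [0,0,0]},{"dp": [-0.12,0,0],"turn": [0,0,0]},{"dp": [-0.14,0,-0.04],"turn": [0,0,0]},{"dp": [-0.15,0,-0.08],"turn": [0,0,0]},{"dp": [-0.15,0,-0.12],"turn": [0,0,0]},{"dp": [-0.15,0,-0.15],"turn": [0,0,0]}])

```text
time: 13.8
tool_pos: [0.4394, -0.0618, 0.2436]
tool_rot: [1.289, 1.57, 1.289]
contact_force: [-0.3, -0.6, 0.5]
opening: 0.0005
```

Emit:
move_arm(deltas=[{"dp": [0,0,-0.03],"turn": [0,0,0]},{"dp": [0,0,-0.03],"turn": [0,0,0]},{"dp": [0,0,-0.03],"turn": [0,0,0]},{"dp": [0,0,-0.03],"turn": [0,0,0]}])

```text
time: 14.2
tool_pos: [0.4125, -0.0625, 0.2434]
tool_rot: [0.182, 1.57, 0.182]
contact_force: [-0.2, 0.4, -0.1]
opening: 0.0003
```

Run:
```python
from h import *
from cell import robot
s,p,R=pose(); print(s['time'],p,s['contact_force'])
c=load('top0'); im,d=robot.read_camera('top'); c['d']=d
P=lambda a,b:((a+.5)/2.75+150-.5,(b+.5)/2.75+140-.5)
for q in ((530,250),(500,250),(320,254),(350,254),(266,220)): print(q,atd(c,*P(*q)).round(4))
cv2.imwrite("pics/top8.png",cv2.resize(im[140:320,150:440,::-1],None,fx=2.75,fy=2.75,interpolation=cv2.INTER_CUBIC))
im,d=robot.read_camera('side');cv2.imwrite("pics/side8.png",cv2.resize(im[130:340,130:390,::-1],None,fx=2.8,fy=2.8))
c=load('top5')
print('before')
for q in ((320,254),(350,254),(266,220)): print(q,atd(c,*P(*q)).round(4))
```

```text
14.2 [ 0.41251452 -0.06246623  0.24336683] [-0.16296085  0.41481776 -0.11989199]
(530, 250) [ 0.5937 -0.0791  0.0933]
(500, 250) [ 0.5938 -0.0526  0.0916]
(320, 254) [0.5915 0.1101 0.0659]
(350, 254) [0.5915 0.0827 0.0633]
(266, 220) [0.6241 0.1622 0.0454]
before
(320, 254) [0.5914 0.1098 0.0701]
(350, 254) [0.5913 0.0824 0.0698]
(266, 220) [0.6242 0.1623 0.0449]
```

View pics/side8.png

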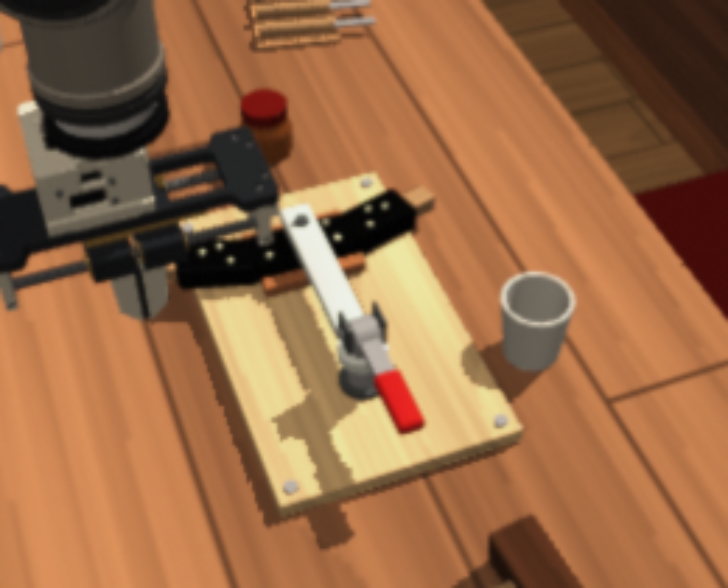

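View pics/top8.png

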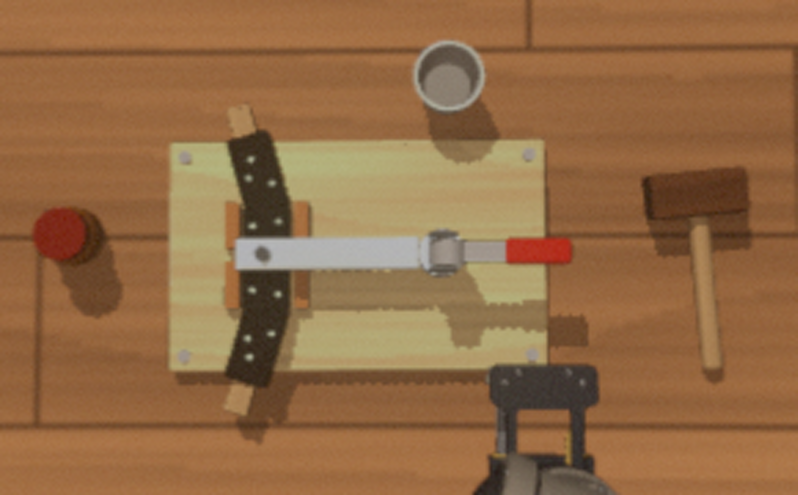

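The lever is level, with the grip at (400,400) in the side view and its top at about 93 mm by depth. The strap dropped about 5 mm and still points along +y, and the rib and bystanders are where they were. I'm handing in.

```bash
python3 -c "
from cell import robot
print(robot.hand_in())"
```

```text
the job is handed in; nothing more can be done
None
```

The rib is clamped and the job is handed in at about 14 s of the 51 s allowed; the hand-in gave no verdict.

- **Strap:** I swung it from about 1.28 rad to its stop with the back of the closed fingers. The push force rose from about 2.5 N to 9 N with almost no further motion, and the lever was still raised.
- **Lever:** I then pressed the red cam lever down until it stopped, with the fingertip at 95 mm and the force jumping to 20 N.

After lifting clear, my last checks showed:
- **Strap position:** it still points along the board's +y over the rib and sits about 4–6 mm lower than before, which fits the stated 5 mm drop.
- **Lever level:** its grip reads 92–93 mm by depth, against the stated 95 mm. That is within camera error.
- **Rib and bystanders:** the rib, jar, mallet and cup look unmoved in the pictures, and the robot touches nothing.
- **Not measured:** I could not read the pad's pressing force on the rib directly. I inferred it from the strap's drop and the lever stop.

One move call was refused because its rows lacked "turn". It moved nothing and I resent it.

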